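Load the press infeed in kit order

ROBOT

A 6-joint arm with a two-finger parallel gripper is mounted at the origin on the work surface; the furniture and walls round the work are solid. World frame = base frame: x ahead of the robot, y to its left, z up, the work surface at z = 0. Lengths are in m, angles in rad, forces in N, time in s.
With the tool pointing down it reaches from about 0.3 to 0.875 m from the base axis. Payload 4.2 kg.
Tool frame: the origin (TCP) lies between the finger pads; the fingertips stand 11 mm ahead of it and the grasp point (between the pads) lies 8 mm behind it; z points along the fingers, y is the line along which they close (so a half turn about z gives the same grasp; the last joint's range is limited). The gripper opens to 85 mm and grips with 20 to 120 N. Pads are 22 mm wide; open, the fingers measure 114 mm over their backs; the gripper's body (76 mm by 85 mm) begins 54 mm behind the grasp point. The pads swing forward as they close: fully open they stand 13 mm farther back than shut.
Start: joints at [1.214, 0.32, 1.565, -0, 1.257, -0.02], TCP at [0.19, 0.543, 0.242] pointing down, gripper open.
Joint ranges: [-3.11, 3.11], [-0.84, 2.01], [0.21, 2.61], [-1.34, 4.49], [0.05, 2.63], [-2.56, 2.56]. Speed limits (rad/s): [2.57, 2.57, 3.14, 3.14, 3.14, 3.14].

INTERFACE

Orientations are given as a rotation vector (axis times angle).
In Python, from workcell import get_obs, viewer, ticket gives the robot as it stands. The module is installed in compiled form; this text tells all that it offers.
- The arm moves only by the tool step_arm, never from a script. Its argument "steps" is a list of rows, each an object with "jaw": the opening, from 0 (shut) to 1 (fully open); "travel": the shift along the tool's x, y, z scaled (see below), a list of three; "turn": the turn about the tool's z scaled (see below). A call has 1 to 12 rows; each row is the pose to reach, as a shift and turn from the pose commanded when the call began, along the tool's axes at that moment; what a row does not reach only later rows make up. The controller multiplies each number of a shift by 8 cm and each number of a turn by 0.5 rad. A row lasts 1/10 s, in which the tool goes at most 50 mm and 8.59 degrees, less where a joint would pass 70% of its speed; a pose out of reach is approached as far as the arm can. A call with a number of a shift or a turn outside -1 to 1 is refused whole. A call with a gripper value outside its range is refused whole. The fingers move at their own pace and stop on an object; "newtons" is the grip in N (left out, the last holds). Time passes only in rows, so rows that repeat a pose let the fingers close. It gives the time, the measured TCP pose, the force, the opening and the grip force at its end, in the units of the state.
- get_obs(): the state, without advancing time (a new reading comes with each control period).
- viewer.grab_frame(name): name is "scene" or "top"; returns a dict with "color" (400x640x3 uint8, red, green, blue), "intrinsics" (3x3 intrinsics, pixels), "R" (3x3) and "t" (3): a world point X has camera coordinates R X + t. Camera axes: x right, y down, z forward; pixel columns grow to the right and rows downward; lengths in m; the calibration is good to about 2 mm. A picture is of the moment at which its call begins. There is no depth.
- ticket.close_job(): hands the job in; it is judged then, once.
The state is a dict: "t": time; "qpos": joint angles; "dq": joint speeds; "joint_torque": joint torques, N m; "eef_pos": TCP position; "tcp_rot": TCP orientation; "ft_force": force on the tool from outside, world axes, zero at the start; "ft_torque": the same for the moment, N m; "width": opening from 0.0 (shut) to 1.0 (fully open); "grip_force": force on a finger pad.
Only numpy, scipy, OpenCV 4.12 (cv2) and the standard library are available. Lean on these libraries where they do the work, as an engineer would, in place of code of your own. Each camera call takes 0.05 s, during which the arm holds its last target. There are 200 camera calls.

TASK

The four parts for the next driver board stand on the kitting strip in the order in which they are to be fitted, beginning at the strip's red end. Set them, without dropping or throwing any and without disturbing the solder spool, flux bottle and tape roll, upright into the four pockets of the press infeed carriage in the same order, beginning at the carriage's red end, one to a pocket and flat on its floor. Load them with the carriage still pulled out, and only when all four are in, push it by its black knob fully home against its stop, where the sensor starts the feed.

Things in the scene. Friction and masses are not known exactly. Their poses are not given: they have to be found in the camera images.
- small_cap: small navy-blue electrolytic capacitor, upright cylinder, diameter 18, height 32, 20 g. Origin: centre of the underside; z up.
- big_cap: large black electrolytic capacitor, upright cylinder, diameter 25, height 40, 20 g. Origin: centre of the underside; z up.
- transformer: ferrite transformer, black core with yellow-orange winding, 30 (its x) x 40 (its y) x 28 high, 40 g; the winding ends, 12 wide, at its y = +-20 mm, are good to grip, between 5 and 28 mm of height. At the start its y lies across the strip. Origin: centre of the underside; z up.
- heatsink: blue anodised heatsink with upright fins (a comb seen from above), 24 (its x) x 36 (its y) x 30 high, 50 g; its outer fins, at its y = +-18 mm, are flat faces to grip. At the start its y lies across the strip. Origin: centre of the underside; z up.
- red_block: red end block 62x16x10 of the kitting strip (a flat aluminium bar 62x250x8 on the bench); fixed. It stands at the end where the row begins, which may be either end; the other end has a plain aluminium block. Origin: centre of its underside. The nests of the first, second, third and fourth part are centred 38, 88, 138 and 188 mm from it
- nest_small_cap: grey plastic nest 56x48x12 on the kitting strip, in which the small navy capacitor stood at the start (round recess 6 mm deep). Fixed to the strip; x across the strip, y along it. Origin: centre of its underside, 8 mm above the bench; recess floor 6 mm above the origin. The four nests lie in any order
- nest_big_cap: grey plastic nest 56x48x12 on the kitting strip, in which the large black capacitor stood at the start (round recess 6 mm deep). Fixed to the strip; x across the strip, y along it. Origin: centre of its underside, 8 mm above the bench; recess floor 6 mm above the origin. The four nests lie in any order
- nest_transformer: grey plastic nest 56x48x12 on the kitting strip, in which the transformer stood at the start (oblong recess 6 mm deep). Fixed to the strip; x across the strip, y along it. Origin: centre of its underside, 8 mm above the bench; recess floor 6 mm above the origin. The four nests lie in any order
- nest_heatsink: grey plastic nest 56x48x12 on the kitting strip, in which the heatsink stood at the start (oblong recess 6 mm deep). Fixed to the strip; x across the strip, y along it. Origin: centre of its underside, 8 mm above the bench; recess floor 6 mm above the origin. The four nests lie in any order
- carriage_row (a point): middle of the carriage's row of four pockets, at pocket floor level (31 mm above the bench); moves with the carriage. y runs along the row to the carriage's red head block, the way it is pushed home (away from the robot); x across. Pocket centres at x = 0, y = +75 (first), +25, -25, -75 mm; each is 60 (x) x 44 (y) inside, with grey lips and dividers 7 mm above its floor
- carriage (a joint): travel of the carriage on its rails, m: 0 = out, 0.050 = home at the far stop; starts at 0 to 0.010. 2.5 N of friction; stays where left. Its black push knob stands at x = 0, y = -122 mm of carriage_row: upright, diameter 24, from 24 to 48 mm above the pocket floors, on a steel post of diameter 12
- gantry: white aluminium post of the overhead gantry, 80 (y) x 40 (x), 1.55 m tall, fixed, solid: it stands in front of the robot at x = 0.38 to 0.42, y = -0.105 to -0.025 m, to the right of the work. Fold the arm in (all of it within 0.33 m of the base axis) when swinging past it
- solder_spool: bystander: white spool of solder wire lying flat, 60x65x34
- flux_bottle: bystander: small amber flux bottle with nozzle, diameter 32, height 80
- tape_roll: bystander: roll of black electrical tape, diameter 58, height 19
Not all that is in view belongs to the job. Of the things shaped like the heatsink, the blue one is meant.

How it is judged:
On the way:
1. with the carriage still pulled out (less than 0.025 m of travel), all four parts stand released in its pockets in the strip's order (((horizontal distance between nest_small_cap and red_block between 0.018 and 0.058 m and y of small_cap in the frame of carriage_row between 0.059 and 0.091 m) or (horizontal distance between nest_small_cap and red_block between 0.068 and 0.108 m and y of small_cap in the frame of carriage_row between 0.009 and 0.041 m) or (horizontal distance between nest_small_cap and red_block between 0.118 and 0.158 m and y of small_cap in the frame of carriage_row between -0.041 and -0.009 m) or (horizontal distance between nest_small_cap and red_block between 0.168 and 0.208 m and y of small_cap in the frame of carriage_row between -0.091 and -0.059 m)) and x of small_cap in the frame of carriage_row between -0.022 and 0.022 m and z of small_cap in the frame of carriage_row between -0.004 and 0.005 m and angle between each of small_cap, big_cap, transformer, heatsink's own z axis and vertical below 0.12 rad and linear speed of each of small_cap, big_cap, transformer, heatsink below 0.02 m/s and contact force between each of small_cap, big_cap, transformer, heatsink and the fingers below 0.1 N and ((horizontal distance between nest_big_cap and red_block between 0.018 and 0.058 m and y of big_cap in the frame of carriage_row between 0.059 and 0.091 m) or (horizontal distance between nest_big_cap and red_block between 0.068 and 0.108 m and y of big_cap in the frame of carriage_row between 0.009 and 0.041 m) or (horizontal distance between nest_big_cap and red_block between 0.118 and 0.158 m and y of big_cap in the frame of carriage_row between -0.041 and -0.009 m) or (horizontal distance between nest_big_cap and red_block between 0.168 and 0.208 m and y of big_cap in the frame of carriage_row between -0.091 and -0.059 m)) and x of big_cap in the frame of carriage_row between -0.022 and 0.022 m and z of big_cap in the frame of carriage_row between -0.004 and 0.005 m and ((horizontal distance between nest_transformer and red_block between 0.018 and 0.058 m and y of transformer in the frame of carriage_row between 0.059 and 0.091 m) or (horizontal distance between nest_transformer and red_block between 0.068 and 0.108 m and y of transformer in the frame of carriage_row between 0.009 and 0.041 m) or (horizontal distance between nest_transformer and red_block between 0.118 and 0.158 m and y of transformer in the frame of carriage_row between -0.041 and -0.009 m) or (horizontal distance between nest_transformer and red_block between 0.168 and 0.208 m and y of transformer in the frame of carriage_row between -0.091 and -0.059 m)) and x of transformer in the frame of carriage_row between -0.022 and 0.022 m and z of transformer in the frame of carriage_row between -0.004 and 0.005 m and ((horizontal distance between nest_heatsink and red_block between 0.018 and 0.058 m and y of heatsink in the frame of carriage_row between 0.059 and 0.091 m) or (horizontal distance between nest_heatsink and red_block between 0.068 and 0.108 m and y of heatsink in the frame of carriage_row between 0.009 and 0.041 m) or (horizontal distance between nest_heatsink and red_block between 0.118 and 0.158 m and y of heatsink in the frame of carriage_row between -0.041 and -0.009 m) or (horizontal distance between nest_heatsink and red_block between 0.168 and 0.208 m and y of heatsink in the frame of carriage_row between -0.091 and -0.059 m)) and x of heatsink in the frame of carriage_row between -0.022 and 0.022 m and z of heatsink in the frame of carriage_row between -0.004 and 0.005 m and value of joint carriage below 0.025 m), for 0.2 s.
At the end, for the whole second after the job is handed in: Each part upright (0.12 rad), on the floor (5 mm) of its own carriage pocket (within 16 mm of its centre along the row, 22 mm across), in the order of the nests on the strip, red end to red end; carriage home (over 0.046 m); all released and at rest (((horizontal distance between nest_small_cap and red_block between 0.018 and 0.058 m and y of small_cap in the frame of carriage_row between 0.059 and 0.091 m) or (horizontal distance between nest_small_cap and red_block between 0.068 and 0.108 m and y of small_cap in the frame of carriage_row between 0.009 and 0.041 m) or (horizontal distance between nest_small_cap and red_block between 0.118 and 0.158 m and y of small_cap in the frame of carriage_row between -0.041 and -0.009 m) or (horizontal distance between nest_small_cap and red_block between 0.168 and 0.208 m and y of small_cap in the frame of carriage_row between -0.091 and -0.059 m)) and x of small_cap in the frame of carriage_row between -0.022 and 0.022 m and z of small_cap in the frame of carriage_row between -0.004 and 0.005 m and angle between each of small_cap, big_cap, transformer, heatsink's own z axis and vertical below 0.12 rad and linear speed of each of small_cap, big_cap, transformer, heatsink below 0.02 m/s and contact force between each of small_cap, big_cap, transformer, heatsink and the fingers below 0.1 N and ((horizontal distance between nest_big_cap and red_block between 0.018 and 0.058 m and y of big_cap in the frame of carriage_row between 0.059 and 0.091 m) or (horizontal distance between nest_big_cap and red_block between 0.068 and 0.108 m and y of big_cap in the frame of carriage_row between 0.009 and 0.041 m) or (horizontal distance between nest_big_cap and red_block between 0.118 and 0.158 m and y of big_cap in the frame of carriage_row between -0.041 and -0.009 m) or (horizontal distance between nest_big_cap and red_block between 0.168 and 0.208 m and y of big_cap in the frame of carriage_row between -0.091 and -0.059 m)) and x of big_cap in the frame of carriage_row between -0.022 and 0.022 m and z of big_cap in the frame of carriage_row between -0.004 and 0.005 m and ((horizontal distance between nest_transformer and red_block between 0.018 and 0.058 m and y of transformer in the frame of carriage_row between 0.059 and 0.091 m) or (horizontal distance between nest_transformer and red_block between 0.068 and 0.108 m and y of transformer in the frame of carriage_row between 0.009 and 0.041 m) or (horizontal distance between nest_transformer and red_block between 0.118 and 0.158 m and y of transformer in the frame of carriage_row between -0.041 and -0.009 m) or (horizontal distance between nest_transformer and red_block between 0.168 and 0.208 m and y of transformer in the frame of carriage_row between -0.091 and -0.059 m)) and x of transformer in the frame of carriage_row between -0.022 and 0.022 m and z of transformer in the frame of carriage_row between -0.004 and 0.005 m and ((horizontal distance between nest_heatsink and red_block between 0.018 and 0.058 m and y of heatsink in the frame of carriage_row between 0.059 and 0.091 m) or (horizontal distance between nest_heatsink and red_block between 0.068 and 0.108 m and y of heatsink in the frame of carriage_row between 0.009 and 0.041 m) or (horizontal distance between nest_heatsink and red_block between 0.118 and 0.158 m and y of heatsink in the frame of carriage_row between -0.041 and -0.009 m) or (horizontal distance between nest_heatsink and red_block between 0.168 and 0.208 m and y of heatsink in the frame of carriage_row between -0.091 and -0.059 m)) and x of heatsink in the frame of carriage_row between -0.022 and 0.022 m and z of heatsink in the frame of carriage_row between -0.004 and 0.005 m and value of joint carriage above 0.046 m); the robot touches nothing.
It fails at once if a part falls or flies freely (moves at over 0.6 m/s while the fingers do not touch it) ((contact force between small_cap and the fingers below 0.05 N and linear speed of small_cap above 0.6 m/s) or (contact force between big_cap and the fingers below 0.05 N and linear speed of big_cap above 0.6 m/s) or (contact force between transformer and the fingers below 0.05 N and linear speed of transformer above 0.6 m/s) or (contact force between heatsink and the fingers below 0.05 N and linear speed of heatsink above 0.6 m/s)).
It fails at once if the solder spool, flux bottle or tape roll is moved by more than 20 mm (distance of any of solder_spool, flux_bottle, tape_roll from where it was at the start of the episode above 0.02 m).
It also fails if it takes over 112 s, if anything falls off the work surface, if the arm or the gripper's body presses on something with over 40 N, if the wrist force passes 120 N, or if a joint passes its speed limit or range.

## Working session

There is one attempt and no reset: what is moved stays moved. The work goes in short steps, Python scripts to look and compute and a tool call to move; the robot and the scene stay as the last step left them, time stands still between calls to the robot, and variables do not carry over. Pictures are saved under pics/ and viewed, at most 14 in all, crops included, and the job is handed in when it is done.

Besides the shell and the picture viewer there is one more tool, called after ">>>" as name(argument=value, ...) on one line, values as JSON. step_arm: Moves the arm, as the interface text tells. Its arguments: {"type":"object","properties":{"steps":{"type":"array"},"newtons":{"type":"number"}},"required":["steps"]}

```bash
mkdir -p pics; cat > h.py <<'E'
import numpy as np, cv2
from workcell import get_obs, viewer, ticket
def grab(n, save=None):
    f=viewer.grab_frame(n)
    if save: cv2.imwrite(f'pics/{save}.png', f['color'][:,:,::-1])
    return f
def onz(f,u,v,z):
    K,R,t=map(np.array,(f['intrinsics'],f['R'],f['t']))
    d=R.T@np.linalg.solve(K,[u,v,1.]); c=-R.T@t.ravel()
    return c+d*(z-c[2])/d[2]
def proj(f,X):
    p=np.array(f['R'])@X+np.array(f['t']).ravel(); p=np.array(f['intrinsics'])@p; return p[:2]/p[2]
E
python3 - <<'E'
from h import *
o=get_obs(); print({k:np.round(v,3) for k,v in o.items()})
for n in('scene','top'):
    f=grab(n,n); R=np.array(f['R']);print(n,f['intrinsics'],-R.T@np.array(f['t']).ravel(),R.round(3))
E
```

```text
{'t': np.float64(0.0), 'qpos': array([ 1.214,  0.32 ,  1.566,  0.   ,  1.257, -0.02 ]), 'dq': array([-0.   , -0.001, -0.002,  0.001,  0.001, -0.   ]), 'joint_torque': array([-0.0000e+00, -4.1552e+01, -2.3417e+01, -0.0000e+00,  8.0000e-03,
       -0.0000e+00]), 'eef_pos': array([0.19 , 0.542, 0.241]), 'tcp_rot': array([-5.260e-01, -3.097e+00,  3.000e-03]), 'ft_force': array([-0.916,  0.493, -0.202]), 'ft_torque': array([ 0.008,  0.022, -0.042]), 'grip_force': np.float64(0.0), 'width': np.float64(1.001)}
scene [[458.56979504   0.         332.69396443]
 [  0.         458.56979504 207.05764457]
 [  0.           0.           1.        ]] [-0.08091668 -0.35555728  0.55700156] [[ 0.692 -0.722 -0.013]
 [-0.366 -0.335 -0.868]
 [ 0.622  0.606 -0.496]]
top [[425.9154245    0.         323.44528548]
 [  0.         425.9154245  198.24840756]
 [  0.           0.           1.        ]] [0.45893237 0.22906818 1.0709259 ] [[ 0.029 -0.999 -0.021]
 [-0.998 -0.027 -0.055]
 [ 0.055  0.023 -0.998]]
```

View pics/scene.png

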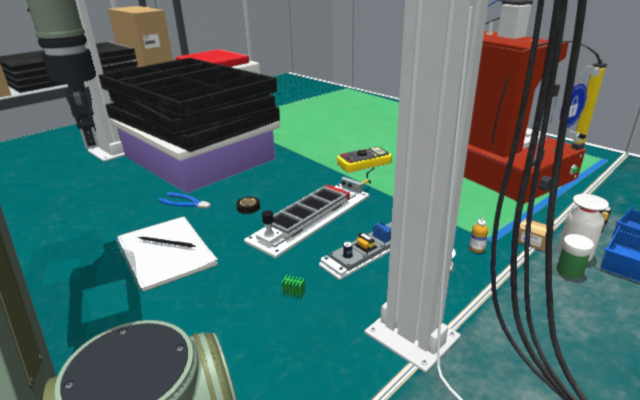

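View pics/top.png

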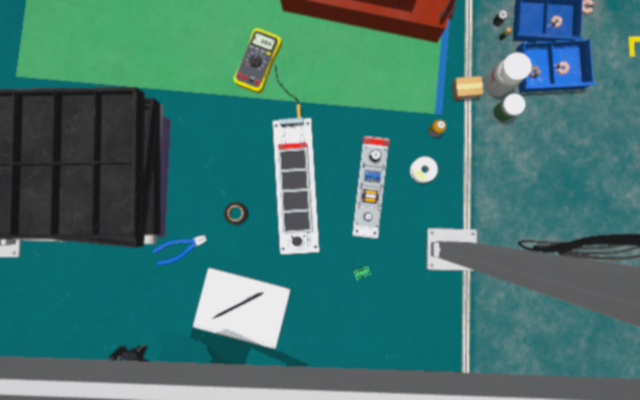

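The scene view shows the carriage at (310,215), the strip at (360,250) partly behind the gantry, and a green heatsink at (293,286). In the top view the carriage is at (296,185), with its red end at (293,145). The strip is at (371,188), with its red block at (376,141), so both red ends are at the far end. The heatsink-shaped things are the blue one at (372,175) and the green one at (362,272). The blue one in the strip is meant. I'll enlarge this area to confirm it and the order.

```bash
python3 - <<'E'
from h import *
a=cv2.imread('pics/top.png')[125:260,260:400]; b=cv2.imread('pics/scene.png')[215:285,310:400]
a=cv2.resize(a,None,fx=4,fy=4,interpolation=cv2.INTER_CUBIC)
b=cv2.resize(b,(240,187),interpolation=cv2.INTER_CUBIC)
c=np.zeros((540,800,3),np.uint8);c[:,:560]=a;c[:187,560:]=b
cv2.imwrite('pics/crop.png',c)
f=grab('top')
im=cv2.imread('pics/top.png');hsv=cv2.cvtColor(im,cv2.COLOR_BGR2HSV)
red=((hsv[:,:,0]<8)|(hsv[:,:,0]>172))&(hsv[:,:,1]>150)&(hsv[:,:,2]>90)
def comp(m,box,z,n):
    x0,y0,x1,y1=box;k=np.zeros(m.shape,np.uint8);k[y0:y1,x0:x1]=m[y0:y1,x0:x1]
    N,l,s,c=cv2.connectedComponentsWithStats(k)
    for i in range(1,N):
        if s[i,4]>8:
            r=cv2.minAreaRect(np.argwhere(l==i)[:,::-1].astype(np.float32))
            print(n,s[i,4],c[i].round(1),onz(f,*c[i],z)[:2].round(4),[q for q in np.round(r[1],1)],round(r[2],1))
comp(red,(265,120,400,260),0.018,'red')
blue=(hsv[:,:,0]>100)&(hsv[:,:,0]<125)&(hsv[:,:,1]>130)&(hsv[:,:,2]>60)
comp(blue,(350,130,400,245),0.044,'blue')
yel=(hsv[:,:,0]>10)&(hsv[:,:,0]<30)&(hsv[:,:,1]>130)
comp(yel,(350,130,400,245),0.04,'yel')
dark=(hsv[:,:,2]<90)
comp(dark,(270,130,320,255),0.031,'dark')
comp(dark,(350,130,400,245),0.05,'darkstrip')
sil=(hsv[:,:,1]<90)&(hsv[:,:,2]>110)
comp(sil,(265,110,325,260),0.038,'carr')
comp(sil,(345,130,395,245),0.02,'strip')
E
```

```text
red 9 [364.7 140.7] [0.6628 0.1545] [np.float64(2.0), np.float64(3.0)] 0.0
red 66 [375.9 141.3] [0.6618 0.1266] [np.float64(15.1), np.float64(4.2)] 6.3
red 64 [291.7 145.5] [0.6461 0.3362] [np.float64(3.0), np.float64(17.0)] 90.0
blue 64 [372.4 175.6] [0.5732 0.1357] [np.float64(5.0), np.float64(13.0)] 90.0
yel 26 [370.4 191.8] [0.534  0.1394] [np.float64(2.0), np.float64(10.0)] 90.0
yel 38 [369.2 199.7] [0.5149 0.1419] [np.float64(3.0), np.float64(11.0)] 90.0
dark 317 [292.5 159.4] [0.6095 0.3317] [np.float64(15.0), np.float64(21.0)] 90.0
dark 304 [293.9 179.6] [0.5595 0.3266] [np.float64(15.0), np.float64(20.0)] 90.0
dark 306 [294.9 200.1] [0.5092 0.3224] [np.float64(15.0), np.float64(21.4)] 86.4
dark 313 [296.3 220.8] [0.4588 0.3174] [np.float64(15.0), np.float64(21.7)] 84.8
dark 46 [296.6 240.9] [0.41   0.3151] [np.float64(6.0), np.float64(7.0)] 90.0
darkstrip 17 [372.9 159.2] [0.6122 0.1359] [np.float64(8.1), np.float64(2.5)] 29.7
carr 3775 [295.8 184.8] [0.5464 0.3209] [np.float64(143.5), np.float64(40.3)] 86.6
strip 58 [376.3 137.2] [0.6717 0.1261] [np.float64(26.2), np.float64(3.5)] 6.6
strip 2248 [369.6 191.7] [0.5357 0.1395] [np.float64(27.2), np.float64(94.6)] 6.3
```

View pics/crop.png

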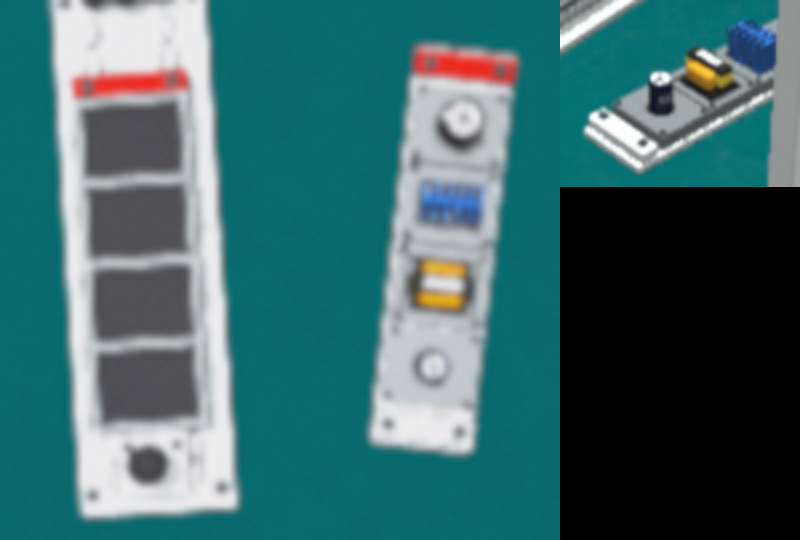

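The order from the red end is big_cap (375,155), heatsink (372,176), transformer (370,196), small_cap (368,216). The scene crop confirms the blue comb and the small navy cap at the near end. The pockets come out 50.5 mm apart, as they should be. I'll refine the frames and compute the targets.

```bash
cat >> h.py <<'E'
from scipy.spatial.transform import Rotation as Ro
RED=np.array([.6618,.1266]); SY=-.083; CY=.0946; CC=np.array([.5342,.3245])
def d(a): return np.array([np.cos(a),np.sin(a)])
def pick(s): return RED-s*d(SY)
def pocket(y): return CC+y*d(CY)
def need(xy,z,yaw):
    "travel/turn in units to TCP target; yaw = along-direction of strip/row; tool y across"
    o=get_obs(); R=Ro.from_rotvec(o['tcp_rot']).as_matrix()
    t=R.T@(np.array([*xy,z])-o['eef_pos'])/.08
    ya=np.arctan2(R[1,1],R[0,1]); w=yaw+np.pi/2-ya; w=(w+np.pi/2)%np.pi-np.pi/2
    # after-turn axes
    R2=R@Ro.from_euler('z',-w).as_matrix()
    t2=R2.T@(np.array([*xy,z])-o['eef_pos'])/.08
    print('t',o['t'].round(2),'tcp',o['eef_pos'].round(4),'travel',t.round(3),'after turn',t2.round(3),'turn',round(-w/.5,3),'w',round(float(o['width']),3),'g',round(float(o['grip_force']),1))
E
python3 - <<'E'
from h import *
f=grab('top')
print('bigtop',onz(f,375.25,155.5,.054),pick(.038)); print('smalltop',onz(f,368,216.5,.046),pick(.188)); print(pick(.088),pick(.138))
print([pocket(y) for y in(.075,.025,-.025,-.075,-.122)], 'knob', onz(f,296.6,240.9,.079))
need(pick(.188),.15,SY)
E
```

```text
bigtop [0.62059727 0.13091478 0.054     ] [0.62393082 0.12975038]
smalltop [0.4740484  0.14426726 0.046     ] [0.47444719 0.14218609]
[0.57410294 0.13389562] [0.52427507 0.13804085]
[array([0.60886466, 0.33158442]), array([0.55908822, 0.32686147]), array([0.50931178, 0.32213853]), array([0.45953534, 0.31741558]), array([0.41274549, 0.31297601])] knob [0.41224805 0.31118965 0.079     ]Traceback (most recent call last):
  File "<stdin>", line 5, in <module>
  File "h.py", line 26, in need
    print('t',o['t'].round(2),'tcp',o['eef_pos'].round(4),'travel',t.round(3),'after turn',t2.round(3),'turn',round(-w/.5,3),'w',round(float(o['width']),3),'g',round(float(o['grip_force']),1))
              ^^^^^^^^^^^^
AttributeError: 'float' object has no attribute 'round'
```

Heights and spacings agree to within 2–3 mm, and the knob falls where predicted.

```bash
sed -i "s/o\['t'\].round(2)/round(float(o['t']),2)/; s/RED=np.array(\[.6618,.1266\])/RED=np.array([.6610,.1282])/" h.py
python3 -c "
from h import *
need(pick(.188),.12,SY)"
```

```text
t 0.2 tcp [0.1899 0.5424 0.2418] travel [-4.994 -3.53   1.526] after turn [-3.948 -4.671  1.526] turn -0.508 w 1.0 g 0.0
```

>>> step_arm(steps=[{"jaw":0.7,"travel":[0,0,0],"turn":-0.25},{"jaw":0.7,"travel":[0,0,0],"turn":-0.5},{"jaw":0.7,"travel":[0,0,0],"turn":-0.5}], newtons=25)

```text
t: 0.5
eef_pos: [0.19, 0.5426, 0.2421]
tcp_rot: [-0.137, -3.138, 0.001]
ft_force: [-0.8, -0.9, 0.6]
width: 0.7
grip_force: 0.0
```

>>> step_arm(steps=[{"jaw":0.7,"travel":[-0.4,-0.47,0],"turn":0},{"jaw":0.7,"travel":[-0.8,-0.95,0],"turn":0},{"jaw":0.7,"travel":[-0.8,-0.95,0],"turn":0},{"jaw":0.7,"travel":[-0.8,-0.95,0],"turn":0}])

```text
t: 0.9
eef_pos: [0.2477, 0.461, 0.2426]
tcp_rot: [-0.143, -3.138, -0.002]
ft_force: [-0.2, -0.1, -0.1]
width: 0.7
grip_force: 0.0
```

>>> step_arm(steps=[{"jaw":0.7,"travel":[-0.4,-0.47,0],"turn":0},{"jaw":0.7,"travel":[-0.8,-0.95,0],"turn":0},{"jaw":0.7,"travel":[-0.8,-0.95,0],"turn":0},{"jaw":0.7,"travel":[-0.8,-0.95,0],"turn":0}])

```text
t: 1.3
eef_pos: [0.3045, 0.3808, 0.2425]
tcp_rot: [-0.14, -3.138, -0.002]
ft_force: [-0.6, -0.2, 1.4]
width: 0.702
grip_force: 0.0
```

>>> step_arm(steps=[{"jaw":0.7,"travel":[-0.4,-0.47,0],"turn":0},{"jaw":0.7,"travel":[-0.8,-0.95,0],"turn":0},{"jaw":0.7,"travel":[-0.8,-0.95,0],"turn":0},{"jaw":0.7,"travel":[-0.8,-0.95,0],"turn":0}])

```text
t: 1.7
eef_pos: [0.3615, 0.3001, 0.2423]
tcp_rot: [-0.138, -3.138, -0.002]
ft_force: [-0.6, 0.3, 1.2]
width: 0.701
grip_force: 0.0
```

>>> step_arm(steps=[{"jaw":0.7,"travel":[-0.4,-0.47,0.2],"turn":0},{"jaw":0.7,"travel":[-0.8,-0.95,0.5],"turn":0},{"jaw":0.7,"travel":[-0.8,-0.95,0.8],"turn":0},{"jaw":0.7,"travel":[-0.8,-0.95,0.8],"turn":0}])

```text
t: 2.1
eef_pos: [0.4167, 0.2179, 0.1754]
tcp_rot: [-0.136, -3.132, 0.004]
ft_force: [-0.4, 0.2, -0.0]
width: 0.701
grip_force: 0.0
```

```bash
python3 -c "
from h import *
need(pick(.188),.12,SY);need(pick(.188),.036,SY)"
```

```text
t 2.1 tcp [0.4167 0.2179 0.1754] travel [-0.793 -0.859  0.69 ] after turn [-0.79  -0.862  0.69 ] turn -0.008 w 0.701 g 0.0
t 2.1 tcp [0.4167 0.2179 0.1754] travel [-0.8   -0.856  1.74 ] after turn [-0.797 -0.859  1.74 ] turn -0.008 w 0.701 g 0.0
```

>>> step_arm(steps=[{"jaw":0.7,"travel":[-0.4,-0.43,0.2],"turn":0},{"jaw":0.7,"travel":[-0.79,-0.86,0.5],"turn":0},{"jaw":0.7,"travel":[-0.79,-0.86,0.8],"turn":0},{"jaw":0.7,"travel":[-0.79,-0.86,0.8],"turn":0},{"jaw":0.7,"travel":[-0.79,-0.86,0.8],"turn":0}])

```text
t: 2.6
eef_pos: [0.4757, 0.1457, 0.1152]
tcp_rot: [0.133, 3.139, 0.001]
ft_force: [0.8, 0.1, 0.6]
width: 0.702
grip_force: 0.0
```

```bash
python3 -c "
from h import *
grab('scene','s2')
a=cv2.imread('pics/s2.png')[180:300,260:400];cv2.imwrite('pics/s2c.png',cv2.resize(a,None,fx=4,fy=4,interpolation=2))
need(pick(.188),.036,SY)"
```

```text
t 2.65 tcp [0.476  0.1458 0.1157] travel [ 0.03  -0.028  0.997] after turn [ 0.03  -0.028  0.997] turn -0.003 w 0.701 g 0.0
```

View pics/s2c.png

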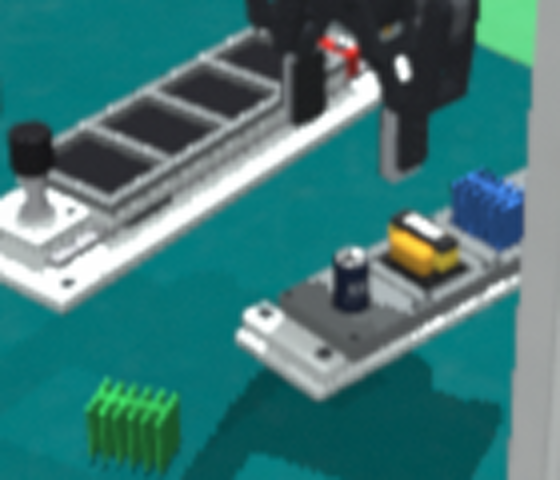

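The open fingers hover over the small cap, which is at crop (350,280). I'll descend and grip it.

>>> step_arm(steps=[{"jaw":0.7,"travel":[0.03,-0.03,0.3],"turn":0},{"jaw":0.7,"travel":[0.03,-0.03,0.6],"turn":0},{"jaw":0.7,"travel":[0.03,-0.03,0.85],"turn":0},{"jaw":0.7,"travel":[0.03,-0.03,0.98],"turn":0},{"jaw":0.7,"travel":[0.03,-0.03,0.98],"turn":0},{"jaw":0.3,"travel":[0.03,-0.03,0.98],"turn":0},{"jaw":0.3,"travel":[0.03,-0.03,0.98],"turn":0},{"jaw":0.1,"travel":[0.03,-0.03,0.98],"turn":0},{"jaw":0.1,"travel":[0.03,-0.03,0.98],"turn":0},{"jaw":0.1,"travel":[0.03,-0.03,0.98],"turn":0},{"jaw":0.1,"travel":[0.03,-0.03,0.98],"turn":0}], newtons=25)

```text
t: 3.75
eef_pos: [0.4743, 0.143, 0.0373]
tcp_rot: [0.139, 3.135, 0.005]
ft_force: [-1.1, 5.7, 3.4]
width: 0.196
grip_force: 24.8
```

```bash
python3 -c "
from h import *
need(pocket(-.075),.12,CY)"
```

```text
t 3.75 tcp [0.4743 0.143  0.0373] travel [ 0.374  2.159 -1.027] after turn [-0.025  2.191 -1.027] turn -0.366 w 0.196 g 24.8
```

>>> step_arm(steps=[{"jaw":0.1,"travel":[0,0,-0.2],"turn":0},{"jaw":0.1,"travel":[0,0,-0.5],"turn":0},{"jaw":0.1,"travel":[0,0,-0.9],"turn":0},{"jaw":0.1,"travel":[0,0.3,-1],"turn":0},{"jaw":0.1,"travel":[0.1,0.6,-1],"turn":0},{"jaw":0.1,"travel":[0.2,0.9,-1],"turn":0},{"jaw":0.1,"travel":[0.2,1,-1],"turn":0}])

```text
t: 4.45
eef_pos: [0.4637, 0.2242, 0.1166]
tcp_rot: [0.134, 3.138, 0.002]
ft_force: [0.5, -0.5, -0.1]
width: 0.199
grip_force: 24.8
```

>>> step_arm(steps=[{"jaw":0.1,"travel":[0.05,0.35,0],"turn":-0.1},{"jaw":0.1,"travel":[0.1,0.7,0],"turn":-0.2},{"jaw":0.1,"travel":[0.17,1,0],"turn":-0.37},{"jaw":0.1,"travel":[0.17,1,0],"turn":-0.37},{"jaw":0.1,"travel":[0.17,1,0],"turn":-0.37}])

```text
t: 4.95
eef_pos: [0.4575, 0.3031, 0.1159]
tcp_rot: [0.154, -3.138, 0.001]
ft_force: [0.9, -0.1, -0.3]
width: 0.192
grip_force: 24.8
```

```bash
python3 -c "
from h import *
need(pocket(-.075),.055,CY)"
```

```text
t 4.95 tcp [0.4575 0.3031 0.1159] travel [-0.043  0.176  0.761] after turn [-0.042  0.177  0.761] turn 0.007 w 0.192 g 24.8
```

>>> step_arm(steps=[{"jaw":0.1,"travel":[-0.04,0.18,0.2],"turn":0},{"jaw":0.1,"travel":[-0.04,0.18,0.4],"turn":0},{"jaw":0.1,"travel":[-0.04,0.18,0.6],"turn":0},{"jaw":0.1,"travel":[-0.04,0.18,0.7],"turn":0},{"jaw":0.1,"travel":[-0.04,0.18,0.75],"turn":0},{"jaw":0.1,"travel":[-0.04,0.18,0.76],"turn":0},{"jaw":0.1,"travel":[-0.04,0.18,0.76],"turn":0}])

```text
t: 5.65
eef_pos: [0.4597, 0.318, 0.0556]
tcp_rot: [-0.153, 3.137, 0.001]
ft_force: [0.0, 0.6, -0.9]
width: 0.202
grip_force: 24.8
```

>>> step_arm(steps=[{"jaw":0.1,"travel":[0,0,0.01],"turn":0},{"jaw":0.1,"travel":[0,0,0.015],"turn":0},{"jaw":0.25,"travel":[0,0,0.015],"turn":0},{"jaw":0.3,"travel":[0,0,0.015],"turn":0},{"jaw":0.7,"travel":[0,0,0.015],"turn":0},{"jaw":0.7,"travel":[0,0,0.015],"turn":0},{"jaw":0.7,"travel":[0,0,0.015],"turn":0},{"jaw":0.7,"travel":[0,0,-0.3],"turn":0},{"jaw":0.7,"travel":[0,0,-0.7],"turn":0},{"jaw":0.7,"travel":[0,0,-0.8],"turn":0},{"jaw":0.7,"travel":[0,0,-0.8],"turn":0}])

```text
t: 6.75
eef_pos: [0.4599, 0.3185, 0.1203]
tcp_rot: [-0.154, 3.135, 0.003]
ft_force: [-0.5, -0.4, 0.5]
width: 0.702
grip_force: 0.0
```

```bash
python3 -c "
from h import *
grab('scene','s3')
a=cv2.imread('pics/s3.png')[180:300,240:400];cv2.imwrite('pics/s3c.png',cv2.resize(a,None,fx=4,fy=4,interpolation=2))
need(pick(.138),.12,SY)"
```

```text
t 6.8 tcp [0.4591 0.318  0.119 ] travel [-0.582 -2.297 -0.013] after turn [-0.987 -2.155 -0.013] turn 0.363 w 0.699 g 0.0
```

View pics/s3c.png

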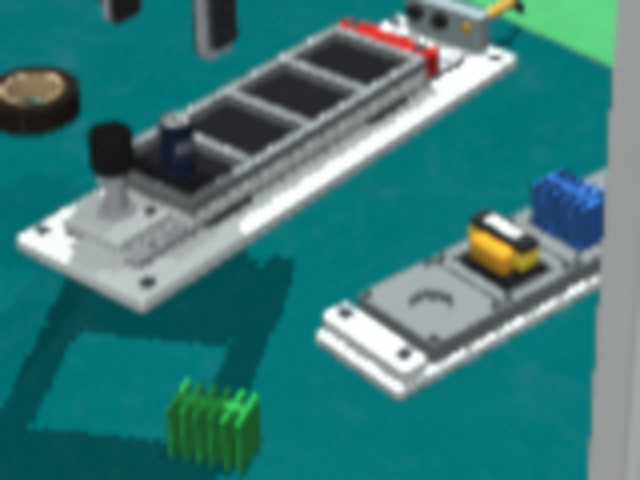

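The small cap stands upright in the near pocket at crop (178,145). The transformer is next.

>>> step_arm(steps=[{"jaw":0.8,"travel":[-0.1,-0.35,0],"turn":0.1},{"jaw":0.8,"travel":[-0.2,-0.8,0],"turn":0.25},{"jaw":0.8,"travel":[-0.3,-1,0],"turn":0.363},{"jaw":0.8,"travel":[-0.3,-1,0],"turn":0.363},{"jaw":0.8,"travel":[-0.3,-1,0],"turn":0.363}])

```text
t: 7.3
eef_pos: [0.4903, 0.2405, 0.1178]
tcp_rot: [-0.131, -3.136, 0.001]
ft_force: [0.2, -0.3, -0.5]
width: 0.801
grip_force: 0.0
```

>>> step_arm(steps=[{"jaw":0.8,"travel":[-0.3,-0.4,0],"turn":0},{"jaw":0.8,"travel":[-0.5,-0.8,0],"turn":0},{"jaw":0.8,"travel":[-0.5,-1,0],"turn":0},{"jaw":0.8,"travel":[-0.5,-1,0],"turn":0},{"jaw":0.8,"travel":[-0.5,-1,0],"turn":0}])

```text
t: 7.8
eef_pos: [0.5234, 0.1586, 0.1188]
tcp_rot: [-0.13, -3.138, -0.001]
ft_force: [0.6, 0.6, -0.8]
width: 0.802
grip_force: 0.0
```

```bash
python3 -c "
from h import *
need(pick(.138),.035,SY)"
```

```text
t 7.8 tcp [0.5234 0.1586 0.1188] travel [-0.022 -0.237  1.047] after turn [-0.022 -0.237  1.047] turn 0.0 w 0.802 g 0.0
```

>>> step_arm(steps=[{"jaw":0.8,"travel":[-0.02,-0.24,0],"turn":0},{"jaw":0.8,"travel":[-0.02,-0.24,0.2],"turn":0},{"jaw":0.8,"travel":[-0.02,-0.24,0.5],"turn":0},{"jaw":0.8,"travel":[-0.02,-0.24,0.8],"turn":0},{"jaw":0.8,"travel":[-0.02,-0.24,0.8],"turn":0}])

```text
t: 8.3
eef_pos: [0.5214, 0.1395, 0.0524]
tcp_rot: [-0.128, -3.132, 0.002]
ft_force: [-0.6, -0.8, 0.5]
width: 0.798
grip_force: 0.0
```

>>> step_arm(steps=[{"jaw":0.8,"travel":[0,0,0.15],"turn":0},{"jaw":0.8,"travel":[0,0,0.24],"turn":0},{"jaw":0.8,"travel":[0,0,0.24],"turn":0},{"jaw":0.6,"travel":[0,0,0.24],"turn":0},{"jaw":0.5,"travel":[0,0,0.24],"turn":0},{"jaw":0.3,"travel":[0,0,0.24],"turn":0},{"jaw":0.3,"travel":[0,0,0.24],"turn":0},{"jaw":0.3,"travel":[0,0,0.24],"turn":0},{"jaw":0.3,"travel":[0,0,0.24],"turn":0}], newtons=30)

```text
t: 9.2
eef_pos: [0.5249, 0.1388, 0.0367]
tcp_rot: [0.131, 3.137, 0.001]
ft_force: [-0.1, 0.4, 5.2]
width: 0.454
grip_force: 30.7
```

```bash
python3 -c "
from h import *
need(pocket(-.025),.12,CY)"
```

```text
t 9.2 tcp [0.5249 0.1388 0.0367] travel [ 0.384  2.268 -1.04 ] after turn [-0.024  2.3   -1.04 ] turn -0.356 w 0.454 g 30.7
```

>>> step_arm(steps=[{"jaw":0.3,"travel":[0,0,-0.2],"turn":0},{"jaw":0.3,"travel":[0,0,-0.5],"turn":0},{"jaw":0.3,"travel":[0,0,-0.9],"turn":0},{"jaw":0.3,"travel":[0,0.3,-1],"turn":0},{"jaw":0.3,"travel":[0.1,0.6,-1],"turn":0},{"jaw":0.3,"travel":[0.2,0.9,-1],"turn":0},{"jaw":0.3,"travel":[0.2,1,-1],"turn":0}])

```text
t: 9.9
eef_pos: [0.5138, 0.2209, 0.1156]
tcp_rot: [-0.128, -3.138, 0.001]
ft_force: [-0.2, -0.8, -0.1]
width: 0.454
grip_force: 30.9
```

>>> step_arm(steps=[{"jaw":0.3,"travel":[0.05,0.35,0],"turn":-0.1},{"jaw":0.3,"travel":[0.1,0.7,0],"turn":-0.2},{"jaw":0.3,"travel":[0.18,1,0],"turn":-0.36},{"jaw":0.3,"travel":[0.18,1,0],"turn":-0.36},{"jaw":0.3,"travel":[0.18,1,0],"turn":-0.36}])

```text
t: 10.4
eef_pos: [0.507, 0.2999, 0.1153]
tcp_rot: [0.152, -3.137, 0.002]
ft_force: [-0.0, -0.2, -1.3]
width: 0.456
grip_force: 30.9
```

```bash
python3 -c "
from h import *
need(pocket(-.025),.055,CY)"
```

```text
t 10.4 tcp [0.507  0.2999 0.1153] travel [-0.057  0.275  0.754] after turn [-0.056  0.275  0.754] turn 0.005 w 0.456 g 30.9
```

>>> step_arm(steps=[{"jaw":0.3,"travel":[-0.06,0.27,0.1],"turn":0},{"jaw":0.3,"travel":[-0.06,0.27,0.4],"turn":0},{"jaw":0.3,"travel":[-0.06,0.27,0.6],"turn":0},{"jaw":0.3,"travel":[-0.06,0.27,0.7],"turn":0},{"jaw":0.3,"travel":[-0.06,0.27,0.75],"turn":0},{"jaw":0.3,"travel":[-0.06,0.27,0.76],"turn":0},{"jaw":0.3,"travel":[-0.06,0.27,0.76],"turn":0}])

```text
t: 11.1
eef_pos: [0.5104, 0.3225, 0.0557]
tcp_rot: [-0.151, 3.137, 0.001]
ft_force: [-1.1, 0.1, -0.3]
width: 0.452
grip_force: 30.9
```

```bash
python3 -c "
from h import *
need(pocket(-.025),.0537,CY)"
```

```text
t 11.1 tcp [0.5104 0.3225 0.0557] travel [ 0.014 -0.004  0.025] after turn [ 0.014 -0.004  0.025] turn 0.003 w 0.452 g 30.9
```

>>> step_arm(steps=[{"jaw":0.3,"travel":[0,0,0.015],"turn":0},{"jaw":0.3,"travel":[0,0,0.022],"turn":0},{"jaw":0.48,"travel":[0,0,0.022],"turn":0},{"jaw":0.55,"travel":[0,0,0.022],"turn":0},{"jaw":0.8,"travel":[0,0,0.022],"turn":0},{"jaw":0.8,"travel":[0,0,0.022],"turn":0},{"jaw":0.8,"travel":[0,0,0.022],"turn":0},{"jaw":0.8,"travel":[0,0,-0.3],"turn":0},{"jaw":0.8,"travel":[0,0,-0.7],"turn":0},{"jaw":0.8,"travel":[0,0,-0.8],"turn":0},{"jaw":0.8,"travel":[0,0,-0.8],"turn":0}])

```text
t: 12.2
eef_pos: [0.5106, 0.3229, 0.1205]
tcp_rot: [-0.152, 3.135, 0.003]
ft_force: [0.9, -0.0, -0.1]
width: 0.804
grip_force: 0.0
```

```bash
python3 -c "
from h import *
grab('scene','s4')
a=cv2.imread('pics/s4.png')[180:300,240:400];cv2.imwrite('pics/s4c.png',cv2.resize(a,None,fx=4,fy=4,interpolation=2))
need(pick(.088),.12,SY)"
```

```text
t 12.25 tcp [0.5098 0.3224 0.1191] travel [-0.565 -2.402 -0.012] after turn [-0.985 -2.262 -0.012] turn 0.359 w 0.8 g 0.0
```

View pics/s4c.png

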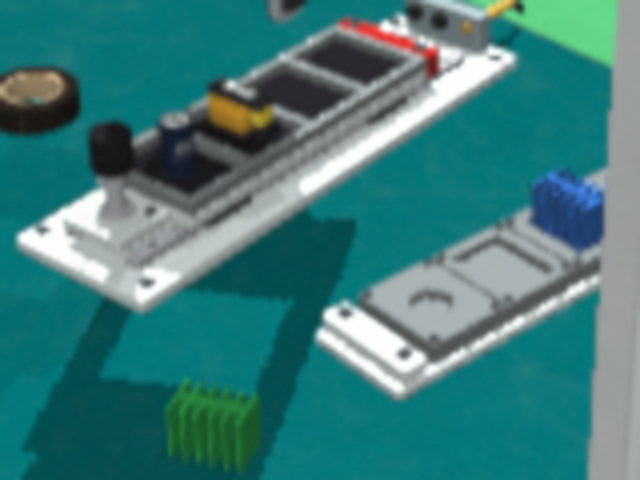

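The transformer sits flat in the third pocket at crop (240,108). The heatsink is next.

>>> step_arm(steps=[{"jaw":0.8,"travel":[-0.1,-0.35,0],"turn":0.1},{"jaw":0.8,"travel":[-0.2,-0.8,0],"turn":0.25},{"jaw":0.8,"travel":[-0.3,-1,0],"turn":0.36},{"jaw":0.8,"travel":[-0.3,-1,0],"turn":0.36},{"jaw":0.8,"travel":[-0.3,-1,0],"turn":0.36}])

```text
t: 12.75
eef_pos: [0.5413, 0.2452, 0.1182]
tcp_rot: [-0.131, -3.137, -0.0]
ft_force: [0.0, 0.2, 0.4]
width: 0.8
grip_force: 0.0
```

>>> step_arm(steps=[{"jaw":0.8,"travel":[-0.3,-0.4,0],"turn":0},{"jaw":0.8,"travel":[-0.5,-0.8,0],"turn":0},{"jaw":0.8,"travel":[-0.5,-1,0],"turn":0},{"jaw":0.8,"travel":[-0.5,-1,0],"turn":0},{"jaw":0.8,"travel":[-0.5,-1,0],"turn":0}])

```text
t: 13.25
eef_pos: [0.574, 0.1632, 0.1189]
tcp_rot: [-0.13, -3.138, -0.001]
ft_force: [0.8, -0.1, 0.3]
width: 0.8
grip_force: 0.0
```

```bash
python3 -c "
from h import *
need(pick(.088),.035,SY)"
```

```text
t 13.25 tcp [0.574  0.1632 0.1189] travel [-0.021 -0.346  1.049] after turn [-0.021 -0.346  1.049] turn -0.0 w 0.8 g 0.0
```

>>> step_arm(steps=[{"jaw":0.8,"travel":[-0.02,-0.34,0],"turn":0},{"jaw":0.8,"travel":[-0.02,-0.34,0.2],"turn":0},{"jaw":0.8,"travel":[-0.02,-0.34,0.5],"turn":0},{"jaw":0.8,"travel":[-0.02,-0.34,0.8],"turn":0},{"jaw":0.8,"travel":[-0.02,-0.34,0.8],"turn":0}])

```text
t: 13.75
eef_pos: [0.5712, 0.136, 0.0522]
tcp_rot: [-0.128, -3.132, 0.002]
ft_force: [0.2, -0.3, 0.0]
width: 0.8
grip_force: 0.0
```

>>> step_arm(steps=[{"jaw":0.8,"travel":[0,0,0.15],"turn":0},{"jaw":0.8,"travel":[0,0,0.24],"turn":0},{"jaw":0.8,"travel":[0,0,0.24],"turn":0},{"jaw":0.6,"travel":[0,0,0.24],"turn":0},{"jaw":0.5,"travel":[0,0,0.24],"turn":0},{"jaw":0.3,"travel":[0,0,0.24],"turn":0},{"jaw":0.3,"travel":[0,0,0.24],"turn":0},{"jaw":0.3,"travel":[0,0,0.24],"turn":0},{"jaw":0.3,"travel":[0,0,0.24],"turn":0}], newtons=30)

```text
t: 14.65
eef_pos: [0.5747, 0.1349, 0.0367]
tcp_rot: [0.131, 3.137, 0.001]
ft_force: [-0.5, 0.4, 5.3]
width: 0.41
grip_force: 31.7
```

```bash
python3 -c "
from h import *
need(pocket(.025),.12,CY)"
```

```text
t 14.65 tcp [0.5747 0.1349 0.0367] travel [ 0.392  2.375 -1.041] after turn [-0.035  2.407 -1.041] turn -0.356 w 0.41 g 31.7
```

>>> step_arm(steps=[{"jaw":0.2,"travel":[0,0,-0.2],"turn":0},{"jaw":0.2,"travel":[0,0,-0.5],"turn":0},{"jaw":0.2,"travel":[0,0,-0.9],"turn":0},{"jaw":0.2,"travel":[0,0.3,-1],"turn":0},{"jaw":0.2,"travel":[0.1,0.6,-1],"turn":0},{"jaw":0.2,"travel":[0.2,0.9,-1],"turn":0},{"jaw":0.2,"travel":[0.2,1,-1],"turn":0}])

```text
t: 15.35
eef_pos: [0.5636, 0.2176, 0.1155]
tcp_rot: [-0.128, -3.138, -0.0]
ft_force: [0.7, -0.4, -1.0]
width: 0.411
grip_force: 31.0
```

>>> step_arm(steps=[{"jaw":0.2,"travel":[0.05,0.35,0],"turn":-0.1},{"jaw":0.2,"travel":[0.1,0.7,0],"turn":-0.2},{"jaw":0.2,"travel":[0.18,1,0],"turn":-0.36},{"jaw":0.2,"travel":[0.18,1,0],"turn":-0.36},{"jaw":0.2,"travel":[0.18,1,0],"turn":-0.36}])

```text
t: 15.85
eef_pos: [0.5569, 0.2963, 0.1153]
tcp_rot: [0.152, -3.137, 0.002]
ft_force: [-0.3, -0.0, -0.2]
width: 0.411
grip_force: 31.0
```

```bash
python3 -c "
from h import *
need(pocket(.025),.055,CY)"
```

```text
t 15.85 tcp [0.5569 0.2963 0.1153] travel [-0.065  0.378  0.753] after turn [-0.064  0.378  0.753] turn 0.004 w 0.411 g 31.0
```

>>> step_arm(steps=[{"jaw":0.2,"travel":[-0.06,0.37,0.0],"turn":0},{"jaw":0.2,"travel":[-0.06,0.37,0.4],"turn":0},{"jaw":0.2,"travel":[-0.06,0.37,0.6],"turn":0},{"jaw":0.2,"travel":[-0.06,0.37,0.7],"turn":0},{"jaw":0.2,"travel":[-0.06,0.37,0.75],"turn":0},{"jaw":0.2,"travel":[-0.06,0.37,0.76],"turn":0},{"jaw":0.2,"travel":[-0.06,0.37,0.76],"turn":0}])

```text
t: 16.55
eef_pos: [0.5596, 0.3265, 0.0559]
tcp_rot: [-0.151, 3.137, 0.001]
ft_force: [0.3, -0.7, -0.1]
width: 0.413
grip_force: 31.0
```

>>> step_arm(steps=[{"jaw":0.2,"travel":[0,0,0.015],"turn":0},{"jaw":0.2,"travel":[0,0,0.022],"turn":0},{"jaw":0.44,"travel":[0,0,0.022],"turn":0},{"jaw":0.5,"travel":[0,0,0.022],"turn":0},{"jaw":0.8,"travel":[0,0,0.022],"turn":0},{"jaw":0.8,"travel":[0,0,0.022],"turn":0},{"jaw":0.8,"travel":[0,0,0.022],"turn":0},{"jaw":0.8,"travel":[0,0,-0.3],"turn":0},{"jaw":0.8,"travel":[0,0,-0.7],"turn":0},{"jaw":0.8,"travel":[0,0,-0.9],"turn":0},{"jaw":0.8,"travel":[0,0,-0.9],"turn":0}])

```text
t: 17.65
eef_pos: [0.5605, 0.3276, 0.1301]
tcp_rot: [-0.152, 3.132, 0.004]
ft_force: [-0.3, -0.5, -0.6]
width: 0.799
grip_force: 0.0
```

```bash
python3 -c "
from h import *
grab('scene','s5')
a=cv2.imread('pics/s5.png')[180:300,240:400];cv2.imwrite('pics/s5c.png',cv2.resize(a,None,fx=4,fy=4,interpolation=2))
need(pick(.038),.13,SY)"
```

```text
t 17.7 tcp [0.5594 0.327  0.1281] travel [-0.557 -2.511 -0.025] after turn [-0.996 -2.371 -0.025] turn 0.359 w 0.803 g 0.0
```

View pics/s5c.png

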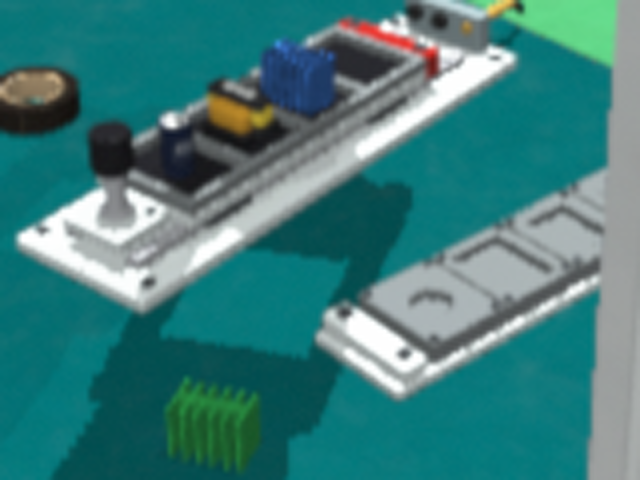

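The heatsink stands in the second pocket at crop (297,78). The big cap is next.

>>> step_arm(steps=[{"jaw":0.8,"travel":[-0.1,-0.35,0],"turn":0.1},{"jaw":0.8,"travel":[-0.2,-0.8,0],"turn":0.25},{"jaw":0.8,"travel":[-0.3,-1,0],"turn":0.36},{"jaw":0.8,"travel":[-0.3,-1,0],"turn":0.36},{"jaw":0.8,"travel":[-0.3,-1,0],"turn":0.36}])

```text
t: 18.2
eef_pos: [0.5903, 0.2496, 0.1262]
tcp_rot: [-0.131, -3.137, -0.0]
ft_force: [1.3, 0.5, -0.5]
width: 0.802
grip_force: 0.0
```

>>> step_arm(steps=[{"jaw":0.8,"travel":[-0.3,-0.4,0],"turn":0},{"jaw":0.8,"travel":[-0.5,-0.8,0],"turn":0},{"jaw":0.8,"travel":[-0.5,-1,0],"turn":0},{"jaw":0.8,"travel":[-0.5,-1,0],"turn":0},{"jaw":0.8,"travel":[-0.5,-1,0],"turn":0}])

```text
t: 18.7
eef_pos: [0.623, 0.1676, 0.1269]
tcp_rot: [-0.13, -3.138, -0.001]
ft_force: [-0.5, -0.1, 0.7]
width: 0.795
grip_force: 0.0
```

```bash
python3 -c "
from h import *
need(pick(.039),.039,SY)"
```

```text
t 18.7 tcp [0.623  0.1676 0.1269] travel [-0.027 -0.453  1.099] after turn [-0.027 -0.453  1.099] turn 0.0 w 0.795 g 0.0
```

>>> step_arm(steps=[{"jaw":0.7,"travel":[-0.02,-0.44,0],"turn":0},{"jaw":0.7,"travel":[-0.02,-0.44,0],"turn":0},{"jaw":0.7,"travel":[-0.02,-0.44,0.3],"turn":0},{"jaw":0.7,"travel":[-0.02,-0.44,0.6],"turn":0},{"jaw":0.7,"travel":[-0.02,-0.44,0.8],"turn":0},{"jaw":0.7,"travel":[-0.02,-0.44,0.8],"turn":0}])

```text
t: 19.3
eef_pos: [0.6204, 0.1327, 0.0607]
tcp_rot: [-0.128, -3.134, 0.001]
ft_force: [0.1, 0.0, 0.3]
width: 0.699
grip_force: 0.0
```

>>> step_arm(steps=[{"jaw":0.7,"travel":[0,0,0.15],"turn":0},{"jaw":0.7,"travel":[0,0,0.29],"turn":0},{"jaw":0.7,"travel":[0,0,0.29],"turn":0},{"jaw":0.5,"travel":[0,0,0.29],"turn":0},{"jaw":0.4,"travel":[0,0,0.29],"turn":0},{"jaw":0.15,"travel":[0,0,0.29],"turn":0},{"jaw":0.15,"travel":[0,0,0.29],"turn":0},{"jaw":0.15,"travel":[0,0,0.29],"turn":0},{"jaw":0.15,"travel":[0,0,0.29],"turn":0}], newtons=25)

```text
t: 20.2
eef_pos: [0.623, 0.1312, 0.0406]
tcp_rot: [0.131, 3.137, 0.001]
ft_force: [-0.1, -0.4, 4.7]
width: 0.279
grip_force: 24.8
```

```bash
python3 -c "
from h import *
need(pocket(.075),.125,CY)"
```

```text
t 20.2 tcp [0.623  0.1312 0.0406] travel [ 0.383  2.482 -1.054] after turn [-0.063  2.511 -1.054] turn -0.356 w 0.279 g 24.8
```

>>> step_arm(steps=[{"jaw":0.15,"travel":[0,0,-0.2],"turn":0},{"jaw":0.15,"travel":[0,0,-0.5],"turn":0},{"jaw":0.15,"travel":[0,0,-0.9],"turn":0},{"jaw":0.15,"travel":[0,0.3,-1],"turn":0},{"jaw":0.15,"travel":[0.1,0.6,-1],"turn":0},{"jaw":0.15,"travel":[0.2,0.9,-1],"turn":0},{"jaw":0.15,"travel":[0.2,1,-1],"turn":0}])

```text
t: 20.9
eef_pos: [0.6121, 0.2141, 0.1196]
tcp_rot: [-0.128, -3.138, -0.001]
ft_force: [0.3, 0.1, 0.2]
width: 0.285
grip_force: 24.8
```

>>> step_arm(steps=[{"jaw":0.15,"travel":[0.05,0.35,0],"turn":-0.1},{"jaw":0.15,"travel":[0.1,0.7,0],"turn":-0.2},{"jaw":0.15,"travel":[0.18,1,0],"turn":-0.36},{"jaw":0.15,"travel":[0.18,1,0],"turn":-0.36},{"jaw":0.15,"travel":[0.18,1,0],"turn":-0.36}])

```text
t: 21.4
eef_pos: [0.6054, 0.2927, 0.1194]
tcp_rot: [0.152, -3.137, 0.002]
ft_force: [0.3, -0.2, -0.5]
width: 0.283
grip_force: 24.8
```

```bash
python3 -c "
from h import *
need(pocket(.075),.0576,CY)"
```

```text
t 21.4 tcp [0.6054 0.2927 0.1194] travel [-0.091  0.481  0.772] after turn [-0.09   0.481  0.772] turn 0.004 w 0.283 g 24.8
```

>>> step_arm(steps=[{"jaw":0.15,"travel":[-0.08,0.47,0.0],"turn":0},{"jaw":0.15,"travel":[-0.08,0.47,0.3],"turn":0},{"jaw":0.15,"travel":[-0.08,0.47,0.6],"turn":0},{"jaw":0.15,"travel":[-0.08,0.47,0.7],"turn":0},{"jaw":0.15,"travel":[-0.08,0.47,0.75],"turn":0},{"jaw":0.15,"travel":[-0.08,0.47,0.76],"turn":0},{"jaw":0.15,"travel":[-0.08,0.47,0.76],"turn":0}])

```text
t: 22.1
eef_pos: [0.609, 0.331, 0.0602]
tcp_rot: [-0.151, 3.136, 0.001]
ft_force: [-0.8, -0.1, -0.9]
width: 0.281
grip_force: 24.9
```

>>> step_arm(steps=[{"jaw":0.15,"travel":[0,0,0.015],"turn":0},{"jaw":0.15,"travel":[0,0,0.024],"turn":0},{"jaw":0.32,"travel":[0,0,0.024],"turn":0},{"jaw":0.4,"travel":[0,0,0.024],"turn":0},{"jaw":0.7,"travel":[0,0,0.024],"turn":0},{"jaw":0.7,"travel":[0,0,0.024],"turn":0},{"jaw":0.7,"travel":[0,0,0.024],"turn":0},{"jaw":0.7,"travel":[0,0,-0.3],"turn":0},{"jaw":0.7,"travel":[0,0,-0.7],"turn":0},{"jaw":0.7,"travel":[0,0,-1],"turn":0},{"jaw":0.7,"travel":[0,0,-1],"turn":0}])

```text
t: 23.2
eef_pos: [0.6103, 0.3323, 0.1436]
tcp_rot: [-0.151, 3.13, 0.006]
ft_force: [0.4, 0.2, 0.3]
width: 0.698
grip_force: 0.0
```

```bash
python3 -c "
from h import *
grab('scene','s6')
a=cv2.imread('pics/s6.png')[180:300,240:400];cv2.imwrite('pics/s6c.png',cv2.resize(a,None,fx=4,fy=4,interpolation=2))
need(pocket(-.19),.14,CY)"
```

```text
t 23.25 tcp [0.6091 0.3316 0.1411] travel [3.316e+00 7.000e-03 1.000e-03] after turn [ 3.316e+00 -0.000e+00  1.000e-03] turn 0.004 w 0.701 g 0.0
```

View pics/s6c.png

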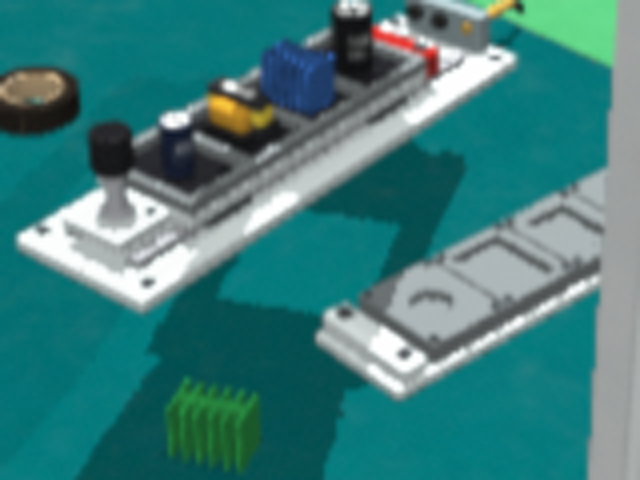

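All four stand in order; the big cap is at crop (352,40). Next I'll shut the fingers and go behind the knob.

>>> step_arm(steps=[{"jaw":0,"travel":[0.4,0,0],"turn":0},{"jaw":0,"travel":[0.8,0,0],"turn":0},{"jaw":0,"travel":[1,0,0],"turn":0},{"jaw":0,"travel":[1,0,0],"turn":0}])

```text
t: 23.65
eef_pos: [0.5258, 0.3227, 0.1377]
tcp_rot: [0.153, -3.134, 0.003]
ft_force: [0.5, 0.6, -0.4]
width: 0.019
grip_force: 0.0
```

>>> step_arm(steps=[{"jaw":0,"travel":[0.4,0,0],"turn":0},{"jaw":0,"travel":[0.8,0,0],"turn":0},{"jaw":0,"travel":[1,0,0],"turn":0},{"jaw":0,"travel":[1,0,0],"turn":0}])

```text
t: 24.05
eef_pos: [0.4478, 0.3154, 0.1384]
tcp_rot: [0.153, -3.136, 0.002]
ft_force: [0.1, -0.5, -0.1]
width: 0.001
grip_force: 0.0
```

>>> step_arm(steps=[{"jaw":0,"travel":[0.4,0,0],"turn":0},{"jaw":0,"travel":[0.8,0,0],"turn":0},{"jaw":0,"travel":[1,0,0],"turn":0},{"jaw":0,"travel":[1,0,0],"turn":0},{"jaw":0,"travel":[1,0,0],"turn":0}])

```text
t: 24.55
eef_pos: [0.3711, 0.3088, 0.1394]
tcp_rot: [-0.152, 3.136, 0.002]
ft_force: [0.3, 0.4, 0.5]
width: 0.003
grip_force: 0.0
```

```bash
python3 -c "
from h import *
need(pocket(-.185),.07,CY)
f=grab('scene','s7'); print(proj(f,[*pocket(-.122),.079]),proj(f,[*pocket(-.172),.079]))"
```

```text
t 24.55 tcp [0.3711 0.3088 0.1394] travel [0.267 0.002 0.866] after turn [0.267 0.002 0.866] turn 0.005 w 0.003 g 0.0
[267.64231682 212.131902  ] [249.68624955 222.23217621]
```

>>> step_arm(steps=[{"jaw":0,"travel":[0.27,0,0],"turn":0},{"jaw":0,"travel":[0.27,0,0],"turn":0},{"jaw":0,"travel":[0.27,0,0.3],"turn":0},{"jaw":0,"travel":[0.27,0,0.6],"turn":0},{"jaw":0,"travel":[0.27,0,0.87],"turn":0},{"jaw":0,"travel":[0.27,0,0.87],"turn":0},{"jaw":0,"travel":[0.27,0,0.87],"turn":0}])

```text
t: 25.3
eef_pos: [0.3491, 0.3064, 0.0697]
tcp_rot: [-0.151, 3.137, 0.0]
ft_force: [-0.7, 0.3, 0.6]
width: -0.002
grip_force: 0.0
```

>>> step_arm(steps=[{"jaw":0,"travel":[-0.1,0,0],"turn":0},{"jaw":0,"travel":[-0.2,0,0],"turn":0},{"jaw":0,"travel":[-0.3,0,0],"turn":0},{"jaw":0,"travel":[-0.4,0,0],"turn":0},{"jaw":0,"travel":[-0.43,0,0],"turn":0},{"jaw":0,"travel":[-0.46,0,0],"turn":0},{"jaw":0,"travel":[-0.5,0,0],"turn":0}])

```text
t: 26.0
eef_pos: [0.3876, 0.3096, 0.0694]
tcp_rot: [0.152, -3.137, 0.0]
ft_force: [0.1, 0.3, -0.9]
width: -0.002
grip_force: 0.0
```

```bash
python3 -c "
from h import *
grab('scene','s8')
a=cv2.imread('pics/s8.png')[150:300,220:400];cv2.imwrite('pics/s8c.png',cv2.resize(a,None,fx=4,fy=4,interpolation=2))
need(pocket(-.145),.07,CY)"
```

```text
t 26.05 tcp [0.3882 0.3099 0.0695] travel [-0.021  0.009 -0.006] after turn [-0.021  0.009 -0.006] turn 0.004 w 0.002 g 0.0
```

View pics/s8c.png

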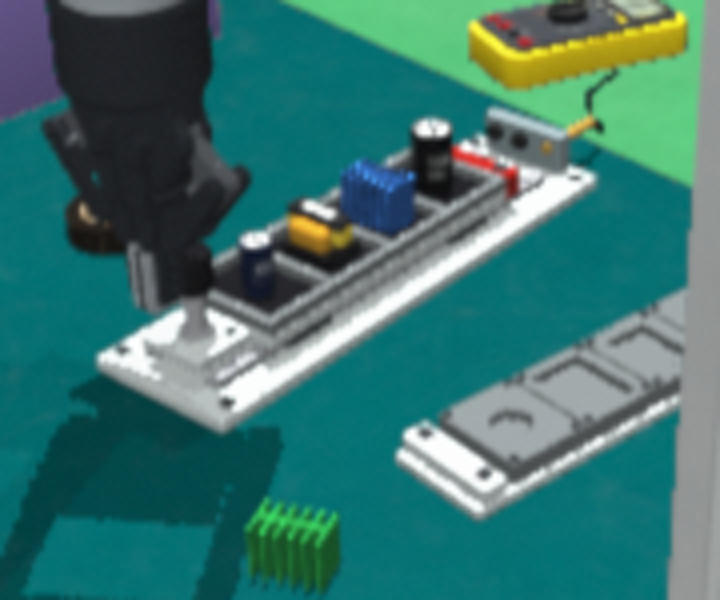

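The fingertips stand right behind the knob at crop (198,270), at knob height. I'll push slowly.

>>> step_arm(steps=[{"jaw":0,"travel":[-0.03,0,0],"turn":0},{"jaw":0,"travel":[-0.06,0,0],"turn":0},{"jaw":0,"travel":[-0.1,0,0],"turn":0},{"jaw":0,"travel":[-0.14,0,0],"turn":0},{"jaw":0,"travel":[-0.18,0,0],"turn":0},{"jaw":0,"travel":[-0.22,0,0],"turn":0},{"jaw":0,"travel":[-0.26,0,0],"turn":0},{"jaw":0,"travel":[-0.3,0,0],"turn":0},{"jaw":0,"travel":[-0.34,0,0],"turn":0},{"jaw":0,"travel":[-0.37,0,0],"turn":0},{"jaw":0,"travel":[-0.4,0,0],"turn":0},{"jaw":0,"travel":[-0.4,0,0],"turn":0}])

```text
t: 27.25
eef_pos: [0.4201, 0.313, 0.0695]
tcp_rot: [-0.152, 3.137, 0.001]
ft_force: [-1.4, -0.4, -0.9]
width: 0.0
grip_force: 0.6
```

>>> step_arm(steps=[{"jaw":0,"travel":[-0.02,0,0],"turn":0},{"jaw":0,"travel":[-0.04,0,0],"turn":0},{"jaw":0,"travel":[-0.06,0,0],"turn":0},{"jaw":0,"travel":[-0.08,0,0],"turn":0}])

```text
t: 27.65
eef_pos: [0.4259, 0.3135, 0.0695]
tcp_rot: [0.152, -3.138, -0.0]
ft_force: [-3.2, -0.7, -0.2]
width: -0.001
grip_force: 1.4
```

>>> step_arm(steps=[{"jaw":0,"travel":[-0.02,0,0],"turn":0},{"jaw":0,"travel":[-0.04,0,0],"turn":0},{"jaw":0,"travel":[-0.06,0,0],"turn":0},{"jaw":0,"travel":[-0.08,0,0],"turn":0}])

```text
t: 28.05
eef_pos: [0.4324, 0.3141, 0.0695]
tcp_rot: [0.152, -3.138, -0.0]
ft_force: [-3.1, -1.1, 0.1]
width: -0.002
grip_force: 1.3
```

```bash
python3 -c "
from h import *
need(pocket(-.145),.07,CY); print(get_obs()['ft_force'])
grab('scene','s9')
a=cv2.imread('pics/s9.png')[150:300,220:400];cv2.imwrite('pics/s9c.png',cv2.resize(a,None,fx=4,fy=4,interpolation=2))"
```

```text
t 28.05 tcp [0.4324 0.3141 0.0695] travel [ 0.533  0.01  -0.006] after turn [ 0.533  0.009 -0.006] turn 0.004 w -0.002 g 1.3
[-3.07705184 -1.13267726  0.13385659]
```

View pics/s9c.png

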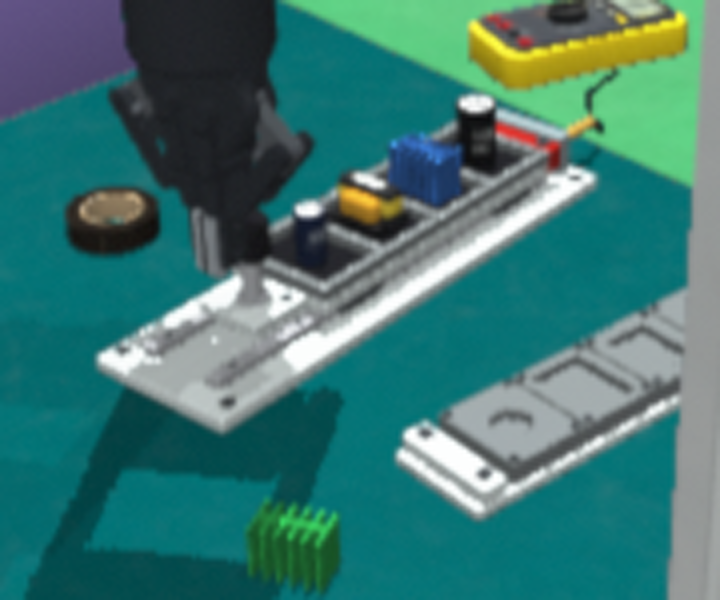

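The carriage has moved about 43 mm. The parts stand upright, and the red head is almost at the stop block at crop (555,150). I'll keep going in 1–2 mm increments.

>>> step_arm(steps=[{"jaw":0,"travel":[-0.02,0,0],"turn":0},{"jaw":0,"travel":[-0.04,0,0],"turn":0},{"jaw":0,"travel":[-0.05,0,0],"turn":0},{"jaw":0,"travel":[-0.05,0,0],"turn":0}])

```text
t: 28.5
eef_pos: [0.4335, 0.3142, 0.0695]
tcp_rot: [0.15, -3.132, 0.001]
ft_force: [-10.3, 0.4, 4.6]
width: 0.003
grip_force: 5.1
```

>>> step_arm(steps=[{"jaw":0,"travel":[-0.015,0,0],"turn":0},{"jaw":0,"travel":[-0.03,0,0],"turn":0},{"jaw":0,"travel":[-0.03,0,0],"turn":0}])

```text
t: 28.8
eef_pos: [0.4336, 0.3142, 0.0695]
tcp_rot: [0.149, -3.127, 0.002]
ft_force: [-14.7, 1.4, 8.8]
width: 0.003
grip_force: 8.2
```

The position has stopped changing and the force is rising to 15 N, so the carriage is against the stop. I'll back off and rise.

>>> step_arm(steps=[{"jaw":0,"travel":[0.05,0,0],"turn":0},{"jaw":0,"travel":[0.15,0,0],"turn":0},{"jaw":0,"travel":[0.5,0,0],"turn":0},{"jaw":0,"travel":[0.8,0,0],"turn":0},{"jaw":0,"travel":[0.8,0,-0.4],"turn":0},{"jaw":0,"travel":[0.8,0,-0.9],"turn":0},{"jaw":0,"travel":[0.8,0,-0.9],"turn":0},{"jaw":0,"travel":[0.8,0,-0.9],"turn":0}])

```text
t: 29.6
eef_pos: [0.376, 0.3093, 0.1427]
tcp_rot: [-0.152, 3.134, 0.004]
ft_force: [0.4, -0.7, -1.4]
width: -0.003
grip_force: 0.0
```

```bash
python3 -c "
from h import *
f=grab('top','t9');g=grab('scene','s10')
a=cv2.imread('pics/t9.png');hsv=cv2.cvtColor(a,cv2.COLOR_BGR2HSV)
m=((hsv[:,:,0]<8)|(hsv[:,:,0]>172))&(hsv[:,:,1]>150)&(hsv[:,:,2]>90);ys,xs=np.nonzero(m[115:160,270:320]);print(len(xs),onz(f,xs.mean()+270,ys.mean()+115,.041),onz(f,291.7,145.5,.041))
A=cv2.resize(a[100:240,250:390],(400,400),interpolation=2);B=cv2.resize(cv2.imread('pics/s10.png')[150:290,220:360],(400,400),interpolation=2)
cv2.imwrite('pics/fin.png',np.hstack([A,B]))"
```

```text
98 [0.68745137 0.33743958 0.041     ] [0.64211784 0.33376225 0.041     ]
```

View pics/fin.png

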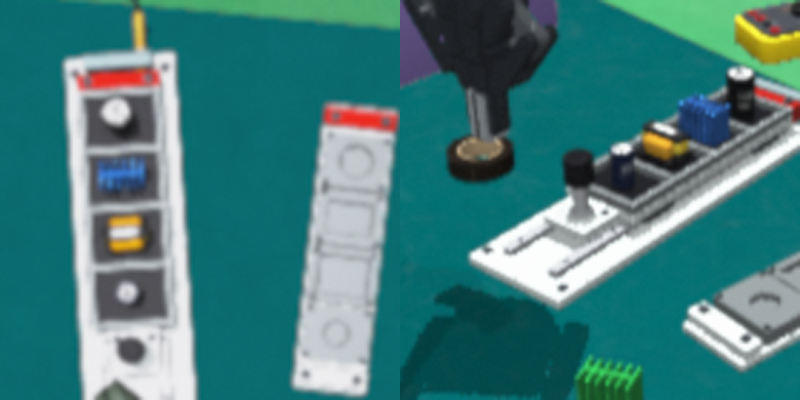

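The carriage is home against its stop block (45 mm moved from a start of 0–10 mm). All four parts are upright and centred in order, and the arm is clear.

```bash
python3 -c "
from h import *
print(ticket.close_job())"
```

```text
the job is handed in; nothing more can be done
None
```

I set all four parts upright in the carriage in strip order (big cap, heatsink, transformer, small cap from the red end), pushed the carriage home against its stop and handed the job in at about 30 s; no verdict was returned.

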